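# Slide the parts carton home under the counter riser

### The arm

A 6-joint arm with a two-finger parallel gripper is mounted at the origin on a cart in front of the work surface, level with it; the furniture and walls round the work are solid. World frame = base frame: x ahead of the robot, y to its left, z up, the work surface at z = 0. Lengths are in m, angles in rad, forces in N, time in s.
With the tool pointing down it reaches from about 0.3 to 0.875 m from the base axis. Payload 6.4 kg.
Tool frame: the origin (TCP) lies midway between the tips of the shut fingers; the grasp point (between the pads) lies 19 mm behind it (ctrl.pinch_z is the distance from the TCP to the grasp point, in m); z points along the fingers, y is the line along which they close (so a half turn about z gives the same grasp; the last joint's range is limited). The gripper opens to 85 mm and grips with 20 to 120 N. Pads are 22 mm wide; open, the fingers measure 114 mm over their backs; the gripper's body (76 mm by 85 mm) begins 54 mm behind the grasp point. The pads swing forward as they close: fully open they stand 13 mm farther back than shut.
Start: joints at [-1.52, 0.181, 1.607, -0, 1.354, -0.206], TCP at [0.146, -0.556, 0.231] pointing down, gripper open.
Joint ranges: [-2.99, 2.99], [-0.89, 2.07], [0.3, 2.58], [-1.14, 4.28], [0, 2.63], [-3.12, 3.12]. Speed limits (rad/s): [2.57, 2.57, 3.01, 3.14, 3.14, 3.14].

### API

Orientations are given as a unit quaternion [w, x, y, z].
In Python, from bench import ctrl gives the robot as it stands.
- The arm moves only by the tool apply_moves, never from a script. Its argument "moves" is a list of rows, each an object with "jaw": the opening, from 0 (shut) to 1 (fully open); "offset": the shift along the tool's x, y, z in mm, a list of three; "rot": the turn, a rotation vector about the tool's x, y, z in degrees, a list of three. In form: [{"jaw": jaw, "offset": [dx, dy, dz], "rot": [ax, ay, az]}, ...]. A call has exactly 5 rows; each row shifts and turns the commanded pose from where the row before left it, along the tool's axes as they then stand; what a row does not reach is not made up. A row lasts 1/8 s, in which the tool goes at most 62.5 mm and 10.7 degrees, less where a joint would pass 70% of its speed; a pose out of reach is approached as far as the arm can. A call is refused whole if a number of a shift passes 62.5 or a number of a turn 10.7, either way. A call with a gripper value outside its range is refused whole. The fingers move at their own pace and stop on an object; the grip force is fixed at half the most. Time passes only in rows, so rows that do not move let the fingers close, or fill a call up. It gives the time, the measured TCP pose, the force, the opening and the grip force at its end, in the units of the state.
- ctrl.get_obs(): the state, without advancing time (a new reading comes with each control period).
- ctrl.camera(name): name is "scene" or "top" or "wrist"; returns (picture, depth): 420x560x3 uint8, red, green, blue; 420x560 float32, m along the optical axis (not along the pixel's ray), 0 where there is no reading.
- ctrl.camera_params(name): a dict with "K" (3x3 intrinsics, pixels), "cam_to_world" (4x4, takes a point from camera to world coordinates); the wrist camera has in their place "mount" (4x4, takes a point from camera to tool coordinates, whose origin is the TCP and whose axes are the flange's). Camera axes: x right, y down, z forward; pixel columns grow to the right and rows downward; lengths in m; the calibration is good to about 2 mm. A picture is of the moment at which its call begins: read the wrist's pose just before it. camera_params takes no time and is no camera call.
- ctrl.hand_in(): hands the job in; it is judged then, once.
Trained networks look in the newest picture that a camera, given by its name, has taken for a name from the list of things; names that differ only in an ending like _2 or _b are one class to them, and where a whole thing is asked for, a point or a joint stands for the part that bears it (a point fixed in the world has none). Each returns a list of dicts, best first, with "score" (0 to 1); they miss things now and then, are a little off and sometimes report something else, mostly with a low value. They report only what shows in the picture. A call takes as long as a camera call. They do not tell look-alikes from the thing itself.
- ctrl.outline_of(camera, target): "region" (420x560 bool, what is visible of it) and "position" ([column, row] in pixels, amid what is visible of it).
The state is a dict: "time_s": time; "q": joint angles; "dq": joint speeds; "joint_efforts": joint torques, N m; "eef_pos": TCP position; "eef_rot": TCP orientation; "wrist_force": force on the tool from outside, world axes, zero at the start; "torque": the same for the moment, N m; "opening": opening from 0.0 (shut) to 1.0 (fully open); "grasp_force": force on a finger pad.
Only numpy, scipy, OpenCV 4.12 (cv2) and the standard library are available. Lean on these libraries where they do the work, as an engineer would, in place of code of your own. Each camera call takes 0.05 s, during which the arm holds its last target. There are 200 camera calls.

### The job

Put the square parts carton away under the wooden display riser: slide it along the counter, without lifting or tipping it, in through the riser's open end beside the fence until it sits squarely and fully home against the stop inside, then let go. Leave the badge on top of the riser and the ink bottle, tape roll and rubber stamp where they are.

Things in the scene. Friction and masses are not known exactly. Their poses are not given: they have to be found in the camera images.
- riser: Low display riser of pale wood, fixed. Origin: on the counter in the middle of the mouth of its bay; +y points into the bay, +x across it towards the fence, z up. Bay: 85 mm wide (x -42.5 to +42.5), roof underside z 56, top z 64 mm; roof spans x -57 to 57, y -1 to 107. Near wall 12 mm thick, from y = 0 on, with a 40 mm high flared lead-in slanting out to about x -66, y -28 mm.
- fence_end (a point): Free end of the fence, on the counter: riser frame x = +42.5, y = -165 mm. The fence is the bay's far wall carried on out of the mouth, straight along the riser's y: face at x = +42.5 mm, 12 mm thick, 40 mm high. Pressed askew, the carton wedges rather than squaring up. The counter before it is open to the front (-x), to -y and above.
- stop (a point): Middle of the foot of the stop that closes the bay: riser frame x = 0, y = +45 mm, on the counter. The bay is thus 45 mm deep, and the 60 mm carton that is home against the stop sticks out of the mouth by 15 mm, so it can be pushed home from outside.
- carton: Closed square carton of parts, plain brown card, 60 x 60 x 48 mm high, about 0.1 kg, loose on the counter in front of the fence, turned at some angle. Origin: centre of its underside; x and y along its sides, z up. Home, its origin lies at about y = +15 mm in the riser's frame.
- badge: Round tin badge, 38 mm across, 6 mm thick, lying loose on the riser's roof, towards its far end from the mouth. Origin: centre of its underside. Leave alone.
- ink_bottle: Ink bottle, 44 mm across, 62 mm high, standing on the counter to the left, nearer the robot than the riser. Origin: centre of its underside. Leave alone.
- tape_roll: Roll of craft tape lying flat, 52 mm across, 20 mm high, on the counter nearer the robot than the riser. Origin: centre of its underside. Leave alone.
- stamp: Wooden rubber stamp with turned handle, 30 x 30 mm foot, 53 mm high, standing on the counter to the right of the carton. Origin: centre of its underside. Leave alone.
Not all that is in view belongs to the job. Several things have the shape of the carton; the one meant has the colours described above.

How it is judged:
At the end, for the whole second after the job is handed in: The carton lies flat on the counter in the bay under the roof, its leading side within 7 mm of the stop (its origin at y > 8 mm and within 20 mm of x = 0 in the riser's frame), its sides within 0.15 rad of the riser's, at rest and released (y of carton in the frame of riser above 0.008 m and x of carton in the frame of riser between -0.02 and 0.02 m and height (world z) of carton below 0.006 m and angle between carton's own z axis and vertical below 0.1 rad and (angle between the x axis of carton and the x axis of riser, either way round below 0.15 rad or angle between the x axis of carton and the y axis of riser, either way round below 0.15 rad) and linear speed of carton below 0.01 m/s); the robot touches nothing.
It fails at once if the carton is lifted off the counter by more than 12 mm (height (world z) of carton above 0.012 m).
It fails at once if the carton is tipped by more than 0.35 rad (angle between carton's own z axis and vertical above 0.35 rad).
It fails at once if the badge, ink bottle, tape roll or stamp is moved by more than 20 mm (distance of any of badge, ink_bottle, tape_roll, stamp from where it was at the start of the episode above 0.02 m).
It also fails if it takes over 48 s, if anything falls off the work surface, if the arm or the gripper's body presses on something with over 40 N, if the wrist force passes 120 N, or if a joint passes its speed limit or range.

## Working session

There is one attempt and no reset: what is moved stays moved. The work goes in short steps, Python scripts to look and compute and a tool call to move; the robot and the scene stay as the last step left them, time stands still between calls to the robot, and variables do not carry over. Pictures are saved under pics/ and viewed, at most 10 in all, crops included, and the job is handed in when it is done.

Besides the shell and the picture viewer there is one more tool, called after ">>>" as name(argument=value, ...) on one line, values as JSON. apply_moves: Moves the arm, as the interface text tells. Its arguments: {"type":"object","properties":{"moves":{"type":"array"}},"required":["moves"]}

```bash
mkdir -p pics; ls; cat > h.py <<'E'
import numpy as np, cv2
from bench import ctrl
from scipy.spatial.transform import Rotation as R
def pts(name,d,mask=None):
    p=ctrl.camera_params(name);K=np.array(p["K"]);T=np.array(p["cam_to_world"])
    v,u=np.nonzero((d>0)&(mask if mask is not None else True))
    z=d[v,u];P=np.c_[(u-K[0,2])*z/K[0,0],(v-K[1,2])*z/K[1,1],z]
    return P@T[:3,:3].T+T[:3,3],u,v
E
python3 - <<'E'
from h import *
o=ctrl.get_obs();print(o)
for n in("top","scene"):
    im,d=ctrl.camera(n);cv2.imwrite(f"pics/{n}0.png",im[:,:,::-1]);np.save(n+"_d.npy",d);np.save(n+"_i.npy",im)
    for t in("riser","carton","badge","ink_bottle","tape_roll","stamp"):
        for r in ctrl.outline_of(n,t):
            P,u,v=pts(n,d,r["region"])
            zt=np.percentile(P[:,2],95) if len(P) else 0
            S=P[P[:,2]>zt-.006]
            print(n,t,round(r["score"],2),np.round(r["position"]),len(P),np.round(S.mean(0),3),round(zt,3),im[r["region"]].mean(0).round())
E
```

```text
pics
{'time_s': 0.0, 'q': array([-1.52025840e+00,  1.81533021e-01,  1.60801876e+00,  9.16524852e-06,
        1.35373976e+00, -2.06272268e-01]), 'dq': array([-2.42142109e-03,  2.17996186e-04,  2.24914857e-03,  1.14369731e-03,
       -2.93355040e-04, -8.01100073e-05]), 'joint_efforts': array([ 6.83321014e-04, -4.44871867e+01, -3.51334798e+01, -2.46712589e-04,
        9.11961106e-03,  1.80087045e-05]), 'eef_pos': array([ 0.14605549, -0.55558477,  0.23038344]), 'eef_rot': array([-8.46519189e-04,  9.91767155e-01,  1.28051506e-01,  7.05374549e-05]), 'wrist_force': array([-0.61515585, -0.2369536 , -0.5711733 ]), 'torque': array([ 0.02300562,  0.0392454 , -0.02301335]), 'grasp_force': 0.0, 'opening': 0.9947858473118582}
top riser 0.97 [225. 214.] 3032 [0.556 0.251 0.064] 0.066 [192. 177. 116.]
top carton 0.97 [339. 291.] 871 [ 0.389 -0.009  0.047] 0.05 [159.  87. 101.]
top carton 0.69 [298. 145.] 859 [0.72  0.081 0.048] 0.05 [185. 112. 128.]
top carton 0.59 [294. 262.] 751 [0.459 0.088 0.048] 0.05 [172. 126.  77.]
top badge 0.54 [208. 221.] 260 [0.542 0.274 0.069] 0.071 [103. 147. 150.]
top 
[... 300 characters left out ...]
scene riser 0.69 [260. 255.] 2562 [0.554 0.253 0.064] 0.066 [193. 173. 130.]
scene carton 0.82 [358. 213.] 731 [ 0.387 -0.009  0.048] 0.051 [163. 104. 114.]
scene carton 0.73 [230. 197.] 648 [0.719 0.081 0.048] 0.05 [181. 121. 133.]
scene carton 0.68 [318. 232.] 750 [0.459 0.087 0.048] 0.05 [163. 132.  94.]
scene badge 0.77 [261. 266.] 182 [0.541 0.273 0.069] 0.072 [144. 171. 172.]
scene ink_bottle 0.55 [285. 331.] 422 [0.42  0.365 0.061] 0.063 [84. 91. 80.]
scene tape_roll 0.75 [310. 292.] 358 [0.414 0.26  0.02 ] 0.022 [139. 143. 159.]
scene tape_roll 0.3 [258. 264.] 2579 [0.554 0.253 0.064] 0.066 [193. 173. 131.]
scene stamp 0.47 [336. 188.] 142 [ 0.476 -0.082  0.05 ] 0.05 [149. 111.  72.]
```

```bash
python3 - <<'E'
from h import *
im=np.load("top_i.npy");d=np.load("top_d.npy")
P,u,v=pts("top",d)
def rect(m,l):
    q=(P[m,:2]*1000).astype(np.float32);r=cv2.minAreaRect(q);print(l,m.sum(),np.round(r[0],1),np.round(r[1],1),round(r[2],1),np.round(cv2.boxPoints(r)).tolist())
b=lambda x0,x1,y0,y1,z0,z1:(P[:,0]>x0)&(P[:,0]<x1)&(P[:,1]>y0)&(P[:,1]<y1)&(P[:,2]>z0)&(P[:,2]<z1)
rect(b(.40,.52,.04,.14,.044,.053),"carton")
rect(b(.45,.68,.15,.36,.060,.068),"roof")
rect(b(.42,.70,-.05,.36,.036,.0435),"fence")
cv2.imwrite("pics/crop.png",cv2.resize(im[120:320,140:400,::-1],None,fx=3,fy=3))
E
```

```text
carton 744 [459.9  87.3] [60.1 59.7] 86.0 [[428.0, 59.0], [488.0, 55.0], [492.0, 115.0], [432.0, 119.0]]
roof 2505 [587.5 257.5] [187.8 114. ] 6.2 [[488.0, 304.0], [500.0, 191.0], [687.0, 211.0], [675.0, 324.0]]
fence 544 [564.4 180.3] [279.3 365.9] 1.5 [[420.0, 359.0], [430.0, -6.0], [709.0, 1.0], [699.0, 367.0]]
```

View pics/crop.png

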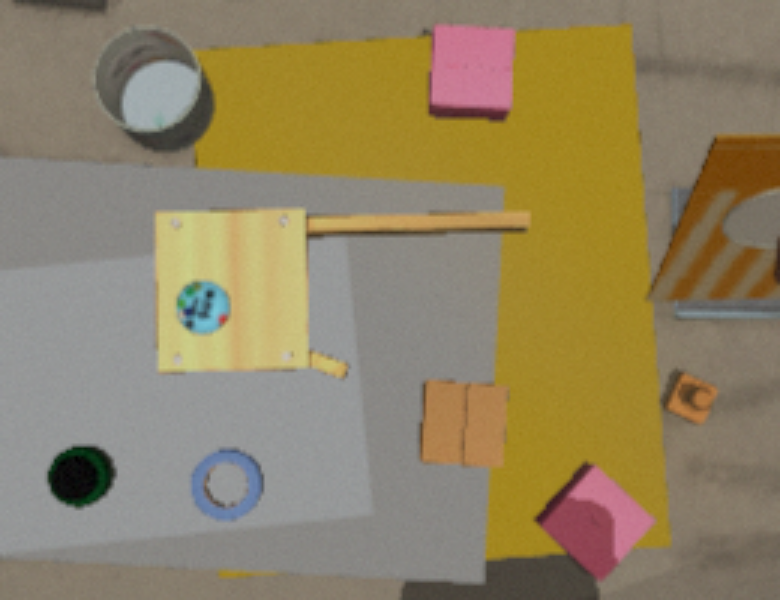

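View pics/scene0.png

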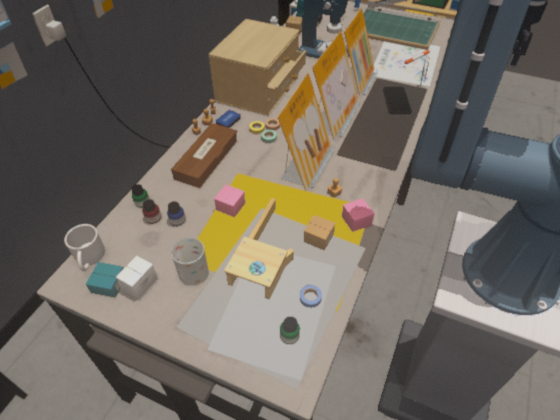

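The top view (crop, 3x) shows the brown carton at about (465,423), the riser at (232,290) with its mouth to the right, and the fence running right to (530,220). The pink boxes are decoys. Next I'll fit the riser frame.

```bash
python3 - <<'E'
from h import *
for n in("top","scene"):
    d=np.load(n+"_d.npy");im=np.load(n+"_i.npy").astype(int);P,u,v=pts(n,d)
    C=im[v,u]
    b=lambda x0,x1,y0,y1,z0,z1:(P[:,0]>x0)&(P[:,0]<x1)&(P[:,1]>y0)&(P[:,1]<y1)&(P[:,2]>z0)&(P[:,2]<z1)
    m=b(.48,.63,.18,.33,.058,.069)
    r=cv2.minAreaRect((P[m,:2]*1000).astype(np.float32));print(n,"roof",np.round(r[0],1),np.round(r[1],1),round(r[2],2))
    m=b(.57,.66,.03,.185,.036,.044)
    q=(P[m,:2]*1000);f=np.polyfit(q[:,1],q[:,0],1);print("fence top",m.sum(),q.min(0),q.max(0),f,np.degrees(np.arctan(-f[0])))
    m=b(.40,.52,.04,.14,.044,.053)
    r=cv2.minAreaRect((P[m,:2]*1000).astype(np.float32));print("carton",np.round(r[0],1),np.round(r[1],1),round(r[2],2))
    m=b(.46,.6,.15,.21,.036,.044);print("leadin",m.sum(),P[m].mean(0))
print(R.from_quat(np.roll(ctrl.get_obs()["eef_rot"],-1)).as_matrix().round(3))
E
```

```text
top roof [554.6 253.9] [115.3 108.2] 1.78
fence top 341 [599.11756537  39.41908793] [613.95186469 184.98344774] [-3.27820987e-02  6.10789289e+02] 1.8776034903128695
carton [459.9  87.3] [60.1 59.7] 86.0
leadin 83 [0.52302356 0.18432051 0.03923702]
scene roof [554.4 251.5] [116.  111.1] 1.95
fence top 211 [598.954225  35.448047] [614.51283994 182.34020237] [-2.90972050e-02  6.09517307e+02] 1.6666767834032827
carton [459.7  85.4] [62.2 60.5] 85.88
leadin 47 [0.51182476 0.18158172 0.03963434]
[[ 0.967  0.254 -0.   ]
 [ 0.254 -0.967 -0.   ]
 [-0.     0.    -1.   ]]
```

```bash
cat >> h.py <<'E'
def plan(x,y,z,yaw,n):
    "rows to bring TCP to x,y,z (mm) and tool-x yaw (deg), tool pointing down"
    o=ctrl.get_obs();M=R.from_quat(np.roll(o["eef_rot"],-1)).as_matrix();p=o["eef_pos"]*1000
    w=np.degrees(np.arctan2(M[1,0],M[0,0]));e=np.array([x,y,z])-p;dw=yaw-w
    print("pose",p.round(1),"yaw",round(w,2),"tilt",M[2].round(4),"F",o["wrist_force"].round(1),"open",round(o["opening"],2),"grip",o["grasp_force"],"t",round(o["time_s"],2),"de",e.round(1),round(dw,2))
    for i in range(n):
        a=np.radians(w+dw*i/n);c,s=np.cos(a),np.sin(a);k=e/n
        print([round(c*k[0]+s*k[1],1),round(s*k[0]-c*k[1],1),round(-k[2],1)],[0,0,round(-dw/n,2)])
E
python3 - <<'E'
from h import *
d=np.load("top_d.npy");P,u,v=pts("top",d)
m=(P[:,2]>.08)&(P[:,0]<.62)&(P[:,0]>.2)&(P[:,1]<.35)
Q=P[m]
for y in np.arange(-.6,.35,.1):
    s=Q[(Q[:,1]>=y)&(Q[:,1]<y+.1)]
    if len(s):print(round(y,1),len(s),s[:,0].min().round(3),s[:,2].max().round(3))
plan(459,72,150,86,15)
E
```

```text
-0.5 549 0.578 0.184
-0.4 1196 0.582 0.187
-0.3 824 0.579 0.183
-0.2 1314 0.571 0.191
-0.1 3029 0.286 0.513
-0.0 3312 0.227 0.505
pose [ 146.1 -556.2  231.3] yaw 14.71 tilt [-0.e+00  1.e-04 -1.e+00] F [ 0.2  0.6 -0.1] open 1.0 grip 0.0 t 0.7 de [312.9 628.2 -81.3] 71.29
[np.float64(30.8), np.float64(-35.2), np.float64(5.4)] [0, 0, np.float64(-4.75)]
[np.float64(33.6), np.float64(-32.5), np.float64(5.4)] [0, 0, np.float64(-4.75)]
[np.float64(36.2), np.float64(-29.6), np.float64(5.4)] [0, 0, np.float64(-4.75)]
[np.float64(38.5), np.float64(-26.5), np.float64(5.4)] [0, 0, np.float64(-4.75)]
[np.float64(40.6), np.float64(-23.2), np.float64(5.4)] [0, 0, np.float64(-4.75)]
[np.float64(42.4), np.float64(-19.8), np.float64(5.4)] [0, 0, np.float64(-4.75)]
[np.float64(43.9), np.float64(-16.2), np.float64(5.4)] [0, 0, np.float64(-4.75)]
[np.float64(45.1), np.float64(-12.5), np.float64(5.4)] [0, 0, np.float64(-4.75)]
[np.float64(46.0), np.float64(-8.8), np.float64(5.4)] [0, 0, np.float64(-4.75)]
[np.float64(46.5), np.float64(-4.9), np.float64(5.4)] [0, 0, np.float64(-4.75)]
[np.float64(46.8), np.float64(-1.0), np.float64(5.4)] [0, 0, np.float64(-4.75)]
[np.float64(46.7), np.float64(2.8), np.float64(5.4)] [0, 0, np.float64(-4.75)]
[np.float64(46.3), np.float64(6.7), np.float64(5.4)] [0, 0, np.float64(-4.75)]
[np.float64(45.6), np.float64(10.5), np.float64(5.4)] [0, 0, np.float64(-4.75)]
[np.float64(44.6), np.float64(14.2), np.float64(5.4)] [0, 0, np.float64(-4.75)]
```

```bash
python3 - <<'E'
from h import *
d=np.load("top_d.npy");P,u,v=pts("top",d)
for x in np.arange(.0,.7,.1):
  m=(P[:,2]>.08)&(P[:,0]<x+.1)&(P[:,0]>x)&(abs(P[:,1])<.1);Q=P[m]
  if len(Q): print(round(x,1),len(Q),Q.min(0).round(2),Q.max(0).round(2))
E
```

```text
0.2 5672 [ 0.23 -0.08  0.26] [0.29 0.08 0.51]
0.5 316 [ 0.58 -0.1   0.08] [ 0.6  -0.05  0.15]
0.6 721 [ 0.6  -0.1   0.13] [ 0.64 -0.05  0.25]
```

View pics/top0.png

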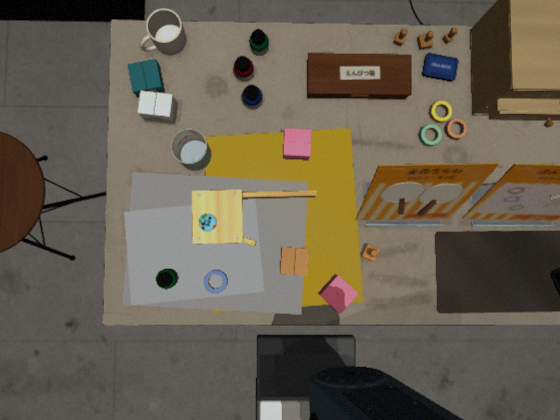

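The full top view shows the boards only at x above 0.57. The dark shape at (360,385) is the robot's own shoulder. A straight path is clear.

>>> apply_moves(moves=[{"jaw":1,"offset":[31,-35,5],"rot":[0,0,-4.75]},{"jaw":1,"offset":[33.5,-32.5,5],"rot":[0,0,-4.75]},{"jaw":1,"offset":[36,-29.5,5],"rot":[0,0,-4.75]},{"jaw":1,"offset":[38.5,-26.5,5],"rot":[0,0,-4.75]},{"jaw":1,"offset":[40.5,-23,5],"rot":[0,0,-4.75]}])

```text
time_s: 1.32
eef_pos: [0.2509, -0.3462, 0.2063]
eef_rot: [0.0, 0.944, 0.33, 0.0]
wrist_force: [0.6, 0.1, -0.2]
opening: 1.001
grasp_force: 0.0
```

>>> apply_moves(moves=[{"jaw":1,"offset":[42.5,-20,5],"rot":[0,0,-4.75]},{"jaw":1,"offset":[44,-16,5],"rot":[0,0,-4.75]},{"jaw":1,"offset":[45,-12.5,5],"rot":[0,0,-4.75]},{"jaw":1,"offset":[46,-9,5],"rot":[0,0,-4.75]},{"jaw":1,"offset":[46.5,-5,5],"rot":[0,0,-4.75]}])

```text
time_s: 1.95
eef_pos: [0.3554, -0.1367, 0.1816]
eef_rot: [0.001, 0.856, 0.518, 0.0]
wrist_force: [1.1, -0.9, 0.1]
opening: 0.999
grasp_force: 0.0
```

```bash
python3 -c "
from h import *
plan(459,72,150,86,5)"
```

```text
pose [ 355.4 -136.7  181.6] yaw 62.35 tilt [-3.0e-04  1.4e-03 -1.0e+00] F [ 1.1 -0.9  0.1] open 1.0 grip 0.0 t 1.95 de [103.6 208.7 -31.6] 23.65
[np.float64(46.6), np.float64(-1.0), np.float64(6.3)] [0, 0, np.float64(-4.73)]
[np.float64(46.5), np.float64(2.8), np.float64(6.3)] [0, 0, np.float64(-4.73)]
[np.float64(46.1), np.float64(6.7), np.float64(6.3)] [0, 0, np.float64(-4.73)]
[np.float64(45.4), np.float64(10.4), np.float64(6.3)] [0, 0, np.float64(-4.73)]
[np.float64(44.4), np.float64(14.2), np.float64(6.3)] [0, 0, np.float64(-4.73)]
```

>>> apply_moves(moves=[{"jaw":1,"offset":[46.5,-1,6],"rot":[0,0,-4.75]},{"jaw":1,"offset":[46.5,3,6],"rot":[0,0,-4.75]},{"jaw":1,"offset":[46,6.5,6],"rot":[0,0,-4.75]},{"jaw":1,"offset":[45.5,10.5,6],"rot":[0,0,-4.75]},{"jaw":1,"offset":[44,14,6],"rot":[0,0,-4.75]}])

```text
time_s: 2.58
eef_pos: [0.4592, 0.0717, 0.1514]
eef_rot: [0.0, 0.731, 0.683, 0.0]
wrist_force: [0.7, -0.6, 0.6]
opening: 1.0
grasp_force: 0.0
```

```bash
python3 - <<'E'
from h import *
o=ctrl.get_obs();im,d=ctrl.camera("wrist");cv2.imwrite("pics/w1.png",im[:,:,::-1])
M=np.eye(4);M[:3,:3]=R.from_quat(np.roll(o["eef_rot"],-1)).as_matrix();M[:3,3]=o["eef_pos"]
p=ctrl.camera_params("wrist");K=np.array(p["K"]);T=M@np.array(p["mount"])
v,u=np.nonzero(d>0);z=d[v,u];P=np.c_[(u-K[0,2])*z/K[0,0],(v-K[1,2])*z/K[1,1],z]@T[:3,:3].T+T[:3,3]
m=(P[:,2]>.043)&(P[:,2]<.053)&(abs(P[:,0]-.46)<.045)&(abs(P[:,1]-.087)<.045)
r=cv2.minAreaRect((P[m,:2]*1000).astype(np.float32));print(m.sum(),r)
plan(459,72,8,86,4)
E
```

```text
7153 ((458.99176025390625, 85.9564208984375), (60.677886962890625, 60.13911056518555), 85.81734466552734)
pose [460.4  75.4 150.9] yaw 86.4 tilt [ 0.0028  0.0016 -1.    ] F [-2.7  0.7  0.8] open 1.0 grip 0.0 t 2.62 de [  -1.4   -3.4 -142.9] -0.4
[np.float64(-0.9), np.float64(-0.3), np.float64(35.7)] [0, 0, np.float64(0.1)]
[np.float64(-0.9), np.float64(-0.3), np.float64(35.7)] [0, 0, np.float64(0.1)]
[np.float64(-0.9), np.float64(-0.3), np.float64(35.7)] [0, 0, np.float64(0.1)]
[np.float64(-0.9), np.float64(-0.3), np.float64(35.7)] [0, 0, np.float64(0.1)]
```

View pics/w1.png

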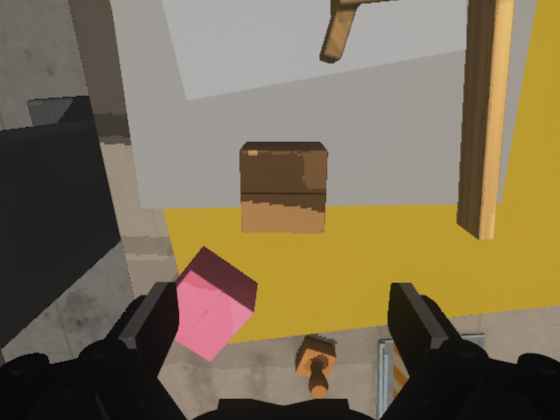

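The carton (centre about (283,187)) is square to the fingers, with no obstacle below them. Now I descend and grip.

>>> apply_moves(moves=[{"jaw":1,"offset":[0,0,36],"rot":[0,0,0]},{"jaw":1,"offset":[0,0,36],"rot":[0,0,0]},{"jaw":1,"offset":[0,0,36],"rot":[0,0,0]},{"jaw":1,"offset":[0,0,33],"rot":[0,0,0]},{"jaw":1,"offset":[0,0,0],"rot":[0,0,0]}])

```text
time_s: 3.25
eef_pos: [0.4561, 0.0703, 0.0083]
eef_rot: [-0.002, 0.732, 0.682, -0.002]
wrist_force: [-0.3, -0.3, 0.2]
opening: 0.999
grasp_force: 0.0
```

>>> apply_moves(moves=[{"jaw":0.7,"offset":[0,0,0],"rot":[0,0,0]},{"jaw":0.5,"offset":[0,0,0],"rot":[0,0,0]},{"jaw":0.5,"offset":[0,0,0],"rot":[0,0,0]},{"jaw":0.5,"offset":[0,0,0],"rot":[0,0,0]},{"jaw":0.5,"offset":[0,0,0],"rot":[0,0,0]}])

```text
time_s: 3.88
eef_pos: [0.4602, 0.0699, 0.0121]
eef_rot: [0.001, 0.732, 0.682, 0.001]
wrist_force: [0.1, -0.7, 6.8]
opening: 0.691
grasp_force: 65.5
```

```bash
python3 - <<'E'
from h import *
im,d=ctrl.camera("top");P,u,v=pts("top",d)
m=(P[:,2]>.043)&(P[:,2]<.053)&(abs(P[:,0]-.46)<.045)&(abs(P[:,1]-.087)<.06)
r=cv2.minAreaRect((P[m,:2]*1000).astype(np.float32));print(m.sum(),r)
plan(459+97,72+1,9,91.85,4)
E
```

```text
0 ((0.0, 0.0), (0.0, 0.0), 0.0)
pose [460.3  69.9  12.1] yaw 85.97 tilt [-2.0e-04  3.7e-03 -1.0e+00] F [-0.7  0.1  7.5] open 0.69 grip 65.51620244979858 t 3.92 de [95.7  3.1 -3.1] 5.88
[np.float64(2.5), np.float64(23.8), np.float64(0.8)] [0, 0, np.float64(-1.47)]
[np.float64(1.8), np.float64(23.9), np.float64(0.8)] [0, 0, np.float64(-1.47)]
[np.float64(1.2), np.float64(23.9), np.float64(0.8)] [0, 0, np.float64(-1.47)]
[np.float64(0.6), np.float64(23.9), np.float64(0.8)] [0, 0, np.float64(-1.47)]
```

>>> apply_moves(moves=[{"jaw":0.5,"offset":[1,10,0],"rot":[0,0,-0.6]},{"jaw":0.5,"offset":[1,10,0],"rot":[0,0,-0.6]},{"jaw":0.5,"offset":[1,10,0],"rot":[0,0,-0.6]},{"jaw":0.5,"offset":[1,10,0],"rot":[0,0,-0.6]},{"jaw":0.5,"offset":[1,10,0],"rot":[0,0,-0.6]}])

```text
time_s: 4.55
eef_pos: [0.5073, 0.0728, 0.0121]
eef_rot: [-0.001, 0.713, 0.701, -0.001]
wrist_force: [-13.7, -0.4, 21.9]
opening: 0.689
grasp_force: 67.4
```

>>> apply_moves(moves=[{"jaw":0.5,"offset":[1,10,0],"rot":[0,0,-0.6]},{"jaw":0.5,"offset":[1,10,0],"rot":[0,0,-0.6]},{"jaw":0.5,"offset":[1,10,0],"rot":[0,0,-0.6]},{"jaw":0.5,"offset":[1,10,0],"rot":[0,0,-0.6]},{"jaw":0.5,"offset":[1,4,0],"rot":[0,0,-0.4]}])

```text
time_s: 5.18
eef_pos: [0.5522, 0.0772, 0.0121]
eef_rot: [-0.0, 0.696, 0.718, -0.001]
wrist_force: [-15.8, -5.9, 22.0]
opening: 0.694
grasp_force: 67.6
```

```bash
python3 - <<'E'
from h import *
im,d=ctrl.camera("scene");P,u,v=pts("scene",d)
cv2.imwrite("pics/s2.png",cv2.resize(im[150:320,190:400,::-1],None,fx=3,fy=3))
plan(555.3,75.4,11,91.85,1)
E
```

```text
pose [552.4  77.3  12.1] yaw 91.84 tilt [-9.0e-04 -1.8e-03 -1.0e+00] F [-9.  -2.8 12.6] open 0.7 grip 66.31968140602112 t 5.22 de [ 2.9 -1.9 -1.1] 0.01
[np.float64(-2.0), np.float64(2.8), np.float64(1.1)] [0, 0, np.float64(-0.01)]
```

View pics/s2.png

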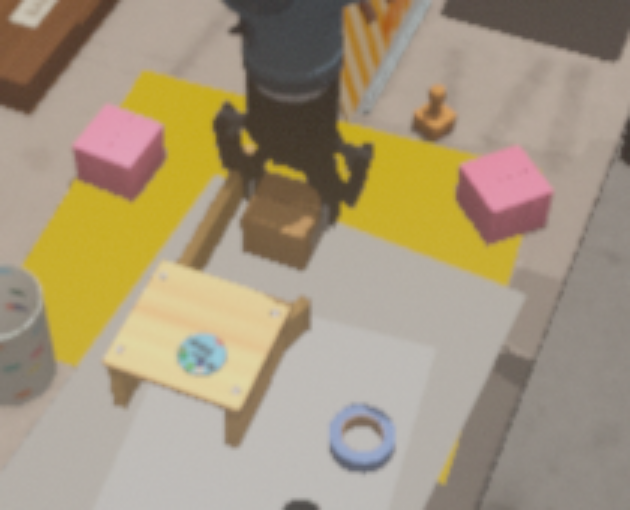

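The carton is held straight beside the fence, with its centre at about (285,230) in the crop and its front pointing at the mouth. Next I drag it in along the fence.

>>> apply_moves(moves=[{"jaw":0.5,"offset":[9,2,-1],"rot":[0,0,0]},{"jaw":0.5,"offset":[9,0,0],"rot":[0,0,0]},{"jaw":0.5,"offset":[9,0,0],"rot":[0,0,0]},{"jaw":0.5,"offset":[9,0,0],"rot":[0,0,0]},{"jaw":0.5,"offset":[9,0,0],"rot":[0,0,0]}])

```text
time_s: 5.85
eef_pos: [0.5542, 0.1229, 0.0121]
eef_rot: [0.001, 0.696, 0.718, 0.0]
wrist_force: [-0.4, -5.6, 6.1]
opening: 0.698
grasp_force: 65.4
```

>>> apply_moves(moves=[{"jaw":0.5,"offset":[9,0,0],"rot":[0,0,0]},{"jaw":0.5,"offset":[9,0,0],"rot":[0,0,0]},{"jaw":0.5,"offset":[9,0,0],"rot":[0,0,0]},{"jaw":0.5,"offset":[9,0,0],"rot":[0,0,0]},{"jaw":0.5,"offset":[5,0,0],"rot":[0,0,0]}])

```text
time_s: 6.48
eef_pos: [0.5528, 0.164, 0.0121]
eef_rot: [0.001, 0.696, 0.718, 0.0]
wrist_force: [-0.3, -5.3, 6.2]
opening: 0.691
grasp_force: 65.5
```

```bash
cat >> h.py <<'E'
def rf(p): # world mm -> riser mm
    a=np.radians(1.85);e=np.asarray(p)[...,:2]-[556.3,200.5];c,s=np.cos(a),np.sin(a)
    return np.c_[e[...,0]*c+e[...,1]*s,-e[...,0]*s+e[...,1]*c]
E
python3 - <<'E'
from h import *
im,d=ctrl.camera("scene");np.save("s3d.npy",d)
cv2.imwrite("pics/s3.png",cv2.resize(im[150:320,190:400,::-1],None,fx=3,fy=3))
plan(555.3,175,11,91.85,1);print(rf(ctrl.get_obs()["eef_pos"][None]*1000))
E
```

```text
pose [552.8 164.5  12.1] yaw 91.81 tilt [-3.0e-04  1.7e-03 -1.0e+00] F [ 0.9 -2.2  6.4] open 0.7 grip 65.53557872772217 t 6.53 de [ 2.5 10.5 -1.1] 0.04
[np.float64(10.4), np.float64(2.9), np.float64(1.1)] [0, 0, np.float64(-0.04)]
[[ -4.70190968 -35.82824574]]
```

View pics/s3.png

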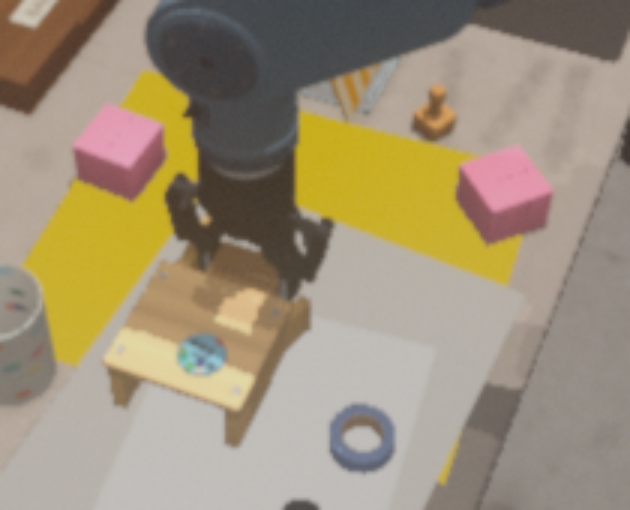

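The carton's nose is under the roof, with no contact on the lead-in. Now: open slightly, rise, step back and narrow the jaw to push with both fingertips.

>>> apply_moves(moves=[{"jaw":0.78,"offset":[0,0,0],"rot":[0,0,0]},{"jaw":0.78,"offset":[0,0,0],"rot":[0,0,0]},{"jaw":0.78,"offset":[0,0,-4],"rot":[0,0,0]},{"jaw":0.78,"offset":[0,0,-20],"rot":[0,0,0]},{"jaw":0.78,"offset":[0,0,-30],"rot":[0,0,0]}])

```text
time_s: 7.15
eef_pos: [0.5515, 0.1635, 0.0662]
eef_rot: [-0.0, 0.696, 0.718, -0.001]
wrist_force: [0.6, 0.3, 1.0]
opening: 0.777
grasp_force: 0.0
```

>>> apply_moves(moves=[{"jaw":0.78,"offset":[0,0,-20],"rot":[0,0,0]},{"jaw":0.6,"offset":[-18,0,0],"rot":[0,0,0]},{"jaw":0.5,"offset":[-20,0,0],"rot":[0,0,0]},{"jaw":0.5,"offset":[-5,0,0],"rot":[0,0,0]},{"jaw":0.5,"offset":[0,0,0],"rot":[0,0,0]}])

```text
time_s: 7.78
eef_pos: [0.5529, 0.1197, 0.0845]
eef_rot: [-0.001, 0.697, 0.717, -0.0]
wrist_force: [-0.2, 1.1, 0.5]
opening: 0.499
grasp_force: 0.0
```

```bash
python3 - <<'E'
from h import *
o=ctrl.get_obs();im,d=ctrl.camera("wrist");cv2.imwrite("pics/w2.png",im[:,:,::-1])
M=np.eye(4);M[:3,:3]=R.from_quat(np.roll(o["eef_rot"],-1)).as_matrix();M[:3,3]=o["eef_pos"]
p=ctrl.camera_params("wrist");K=np.array(p["K"]);T=M@np.array(p["mount"])
v,u=np.nonzero(d>0);z=d[v,u];P=np.c_[(u-K[0,2])*z/K[0,0],(v-K[1,2])*z/K[1,1],z]@T[:3,:3].T+T[:3,3]
Q=rf(P*1000)
m=(P[:,2]>.044)&(P[:,2]<.053)&(abs(Q[:,0])<40)&(Q[:,1]<-3)&(Q[:,1]>-70)
r=cv2.minAreaRect(Q[m].astype(np.float32));print(m.sum(),r,np.percentile(Q[m],[1,99],axis=0) if m.any() else 0)
plan(555.3,175,11,91.85,1);print(rf(ctrl.get_obs()["eef_pos"][None]*1000))
E
```

```text
11610 ((-6.035558700561523, -26.350078582763672), (60.251068115234375, 46.591033935546875), 0.2776617109775543) [[-35.31808285 -48.80971527]
 [ 23.10769443  -3.43080401]]
pose [552.9 120.2  84.6] yaw 91.7 tilt [ 3.0e-04 -1.3e-03 -1.0e+00] F [0.4 0.2 0.3] open 0.5 grip 0.0 t 7.83 de [  2.4  54.8 -73.6] 0.15
[np.float64(54.7), np.float64(4.0), np.float64(73.6)] [0, 0, np.float64(-0.15)]
[[ -5.96136979 -80.10826699]]
```

View pics/w2.png

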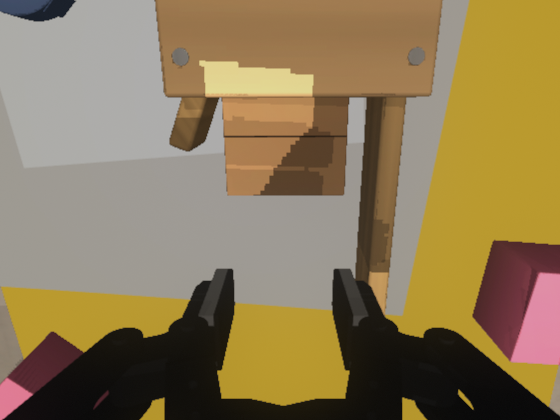

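The carton sits square in the mouth, with x -6 mm and its rear face at about y -50 mm. Next I lower behind it and push.

>>> apply_moves(moves=[{"jaw":0.5,"offset":[0,0,25],"rot":[0,0,-0.1]},{"jaw":0.5,"offset":[0,0,25],"rot":[0,0,0]},{"jaw":0.5,"offset":[0,0,21],"rot":[0,0,0]},{"jaw":0.5,"offset":[4,0,0],"rot":[0,0,0]},{"jaw":0.5,"offset":[8,0,0],"rot":[0,0,0]}])

```text
time_s: 8.45
eef_pos: [0.5534, 0.1332, 0.0148]
eef_rot: [0.0, 0.696, 0.718, 0.0]
wrist_force: [0.2, 1.0, 0.5]
opening: 0.5
grasp_force: 0.0
```

>>> apply_moves(moves=[{"jaw":0.5,"offset":[5,0,0],"rot":[0,0,0]},{"jaw":0.5,"offset":[6,0,0],"rot":[0,0,0]},{"jaw":0.5,"offset":[6,0,0],"rot":[0,0,0]},{"jaw":0.5,"offset":[6,0,0],"rot":[0,0,0]},{"jaw":0.5,"offset":[6,0,0],"rot":[0,0,0]}])

```text
time_s: 9.07
eef_pos: [0.5521, 0.1619, 0.0144]
eef_rot: [0.0, 0.696, 0.718, 0.0]
wrist_force: [0.0, -2.4, 2.1]
opening: 0.5
grasp_force: 1.0
```

```bash
python3 -c "
from h import *
plan(555.3,175,15,91.85,1);print(rf(ctrl.get_obs()['eef_pos'][None]*1000))"
```

```text
pose [552.1 161.9  14.4] yaw 91.86 tilt [-1.e-04  2.e-04 -1.e+00] F [ 0.  -2.4  2.1] open 0.5 grip 0.960611505433917 t 9.07 de [ 3.2 13.1  0.6] -0.01
[np.float64(13.0), np.float64(3.6), np.float64(-0.6)] [0, 0, np.float64(0.01)]
[[ -5.45240608 -38.42379853]]
```

>>> apply_moves(moves=[{"jaw":0.5,"offset":[3,0,0],"rot":[0,0,0]},{"jaw":0.5,"offset":[3,0,0],"rot":[0,0,0]},{"jaw":0.5,"offset":[3,0,0],"rot":[0,0,0]},{"jaw":0.5,"offset":[2,0,0],"rot":[0,0,0]},{"jaw":0.5,"offset":[0,0,0],"rot":[0,0,0]}])

```text
time_s: 9.7
eef_pos: [0.5514, 0.173, 0.0141]
eef_rot: [-0.0, 0.696, 0.719, 0.0]
wrist_force: [-0.0, -0.6, -0.3]
opening: 0.495
grasp_force: 0.0
```

>>> apply_moves(moves=[{"jaw":0.5,"offset":[1,0,0],"rot":[0,0,0]},{"jaw":0.5,"offset":[1,0,0],"rot":[0,0,0]},{"jaw":0.5,"offset":[0,0,0],"rot":[0,0,0]},{"jaw":0.5,"offset":[0,0,0],"rot":[0,0,0]},{"jaw":0.5,"offset":[0,0,0],"rot":[0,0,0]}])

```text
time_s: 10.32
eef_pos: [0.5514, 0.1733, 0.0141]
eef_rot: [0.0, 0.696, 0.718, -0.001]
wrist_force: [-1.0, -6.8, 0.9]
opening: 0.5
grasp_force: 3.5
```

>>> apply_moves(moves=[{"jaw":0.5,"offset":[1,0,0],"rot":[0,0,0]},{"jaw":0.5,"offset":[1,0,0],"rot":[0,0,0]},{"jaw":0.5,"offset":[0,0,0],"rot":[0,0,0]},{"jaw":0.5,"offset":[0,0,0],"rot":[0,0,0]},{"jaw":0.5,"offset":[0,0,0],"rot":[0,0,0]}])

```text
time_s: 10.95
eef_pos: [0.5513, 0.1734, 0.0142]
eef_rot: [0.001, 0.696, 0.718, -0.002]
wrist_force: [-2.0, -15.8, 3.7]
opening: 0.497
grasp_force: 7.9
```

It is home: the tool no longer advances and the force is rising. I back off, rise and check.

>>> apply_moves(moves=[{"jaw":0.5,"offset":[-6,0,0],"rot":[0,0,0]},{"jaw":0.5,"offset":[-20,0,0],"rot":[0,0,0]},{"jaw":0.5,"offset":[-25,0,0],"rot":[0,0,0]},{"jaw":0.5,"offset":[0,0,-35],"rot":[0,0,0]},{"jaw":0.5,"offset":[0,0,-35],"rot":[0,0,0]}])

```text
time_s: 11.58
eef_pos: [0.5526, 0.1245, 0.0845]
eef_rot: [-0.001, 0.696, 0.718, -0.0]
wrist_force: [0.8, -0.7, -0.7]
opening: 0.497
grasp_force: 0.0
```

>>> apply_moves(moves=[{"jaw":0.5,"offset":[0,0,-10],"rot":[0,0,0]},{"jaw":0.5,"offset":[0,0,0],"rot":[0,0,0]},{"jaw":0.5,"offset":[0,0,0],"rot":[0,0,0]},{"jaw":0.5,"offset":[0,0,0],"rot":[0,0,0]},{"jaw":0.5,"offset":[0,0,0],"rot":[0,0,0]}])

```text
time_s: 12.2
eef_pos: [0.5526, 0.1257, 0.0934]
eef_rot: [-0.001, 0.695, 0.719, -0.001]
wrist_force: [0.8, 0.1, 0.5]
opening: 0.497
grasp_force: 0.0
```

```bash
python3 - <<'E'
from h import *
o=ctrl.get_obs();im,d=ctrl.camera("wrist");cv2.imwrite("pics/w3.png",im[:,:,::-1])
M=np.eye(4);M[:3,:3]=R.from_quat(np.roll(o["eef_rot"],-1)).as_matrix();M[:3,3]=o["eef_pos"]
p=ctrl.camera_params("wrist");K=np.array(p["K"]);T=M@np.array(p["mount"])
v,u=np.nonzero(d>0);z=d[v,u];P=np.c_[(u-K[0,2])*z/K[0,0],(v-K[1,2])*z/K[1,1],z]@T[:3,:3].T+T[:3,3]
Q=rf(P*1000)
m=(P[:,2]>.044)&(P[:,2]<.053)&(abs(Q[:,0])<40)&(Q[:,1]<-3)&(Q[:,1]>-70)
print(m.sum(),cv2.minAreaRect(Q[m].astype(np.float32)),np.percentile(P[m,2],[5,95]),o["wrist_force"])
E
```

```text
2959 ((-6.813562393188477, -9.246805191040039), (60.121150970458984, 11.984240531921387), 0.08971251547336578) [0.04693763 0.04906057] [0.83452183 0.1095459  0.54519803]
```

View pics/w3.png

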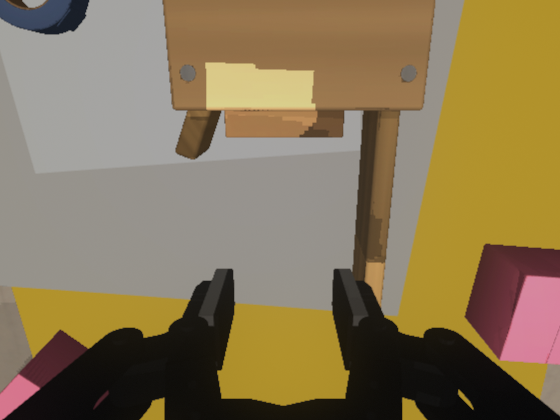

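The picture shows the carton's rear strip at (284,123). It is square, and the measured rear face is at y -15.2 mm with x -7 mm, so it is home.

```bash
python3 -c "
from h import *
print(ctrl.hand_in())"
```

```text
the job is handed in; nothing more can be done
None
```

I slid the brown carton home against the stop under the riser, released it and handed the job in at about 12 s. My last measurement had it flat and square, with its origin at about y +15 mm and x -7 mm; the hand-in gave no verdict, and I didn't re-measure the badge, bottle, tape and stamp, though the arm met nothing but the carton.

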